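# Open the safety-capped bottle in the carrier

### The arm

A 6-joint arm with a two-finger parallel gripper is mounted at the origin on the work surface. World frame = base frame: x ahead of the robot, y to its left, z up, the work surface at z = 0. Lengths are in mm, angles in rad, forces in N, time in s.
With the tool pointing down it reaches from about 300 to 1000 mm from the base axis. Payload 5.1 kg.
Tool frame: the origin (TCP) lies midway between the tips of the shut fingers; the grasp point (between the pads) lies 19 mm behind it; z points along the fingers, y is the direction in which the jaws open and shut (so a half turn about z gives the same grasp; the last joint's range is limited). The gripper opens to 95 mm and grips with 3 to 60 N. Pads are 20 mm wide; open, the fingers measure 119 mm over their backs; the gripper's body (75 mm by 180 mm) begins 59 mm behind the grasp point.
Start: joints at [1.073, 0.124, 1.65, -0, 1.367, -0.083], TCP at [261.973, 594.857, 214.656] pointing down, gripper open.
Joint ranges: [-2.61, 2.61], [-1.02, 2.33], [0.03, 2.71], [-1.35, 4.49], [0.32, 2.68], [-2.91, 2.91]. Speed limits (rad/s): [2.57, 2.57, 3.14, 3.14, 3.14, 3.14].

### API

Orientations are given as [roll, pitch, yaw] about the fixed x, y, z axes, in that order (R = Rz(yaw) Ry(pitch) Rx(roll)).
In Python, from cell import bot gives the robot as it stands.
- The arm moves only by the tool send_rows, never from a script. Its argument "steps" is one flat list of numbers, 7 for each row, row after row: the shift along the tool's x, y, z in cm, then the turn, a rotation vector about the tool's x, y, z in rad, then the finger opening in cm, from 0 to 9.51. A call has 1 to 10 rows; each row is the pose to reach, as a shift and turn from the pose commanded when the call began, along the tool's axes at that moment; what a row does not reach only later rows make up. A row lasts 1/10 s, in which the tool goes at most 50 mm and 8.59 degrees, less where a joint would pass 70% of its speed; a pose out of reach is approached as far as the arm can. A call with a gripper value outside its range is refused whole. The fingers move at their own pace and stop on an object; "grip_force" is the grip in N (left out, the last holds). Time passes only in rows, so rows that repeat a pose let the fingers close. It gives the time, the measured TCP pose, the force and the opening at its end, in the units of the state.
- bot.get_state(): the state, without advancing time (a new reading comes with each control period).
- bot.camera(name): name is "side" or "top" or "wrist"; returns (picture, depth): 400x640x3 uint8, red, green, blue; 400x640 float32, mm along the optical axis (not along the pixel's ray), 0 where there is no reading.
- bot.get_calibration(name): a dict with "camera_matrix" (3x3 intrinsics, pixels), "world_from_camera" (4x4, takes a point from camera to world coordinates); the wrist camera has in their place "tool_from_camera" (4x4, takes a point from camera to tool coordinates, whose origin is the TCP and whose axes are the flange's). Camera axes: x right, y down, z forward; pixel columns grow to the right and rows downward; lengths in mm; the calibration is good to about 2 mm. A picture is of the moment at which its call begins: read the wrist's pose just before it. get_calibration takes no time and is no camera call.
- bot.job_done(): hands the job in, once; it reports no verdict.
The state is a dict: "t": time; "q": joint angles; "joint_vel": joint speeds; "effort": joint torques, N m; "tool_pos": TCP position; "orientation": TCP orientation; "ft_force": force on the tool from outside, world axes, zero at the start; "moment": the same for the moment, N m; "opening": opening from 0.0 (shut) to 1.0 (fully open).
Only numpy, scipy, OpenCV 4.12 (cv2) and the standard library are available. Lean on these libraries where they do the work, as an engineer would, in place of code of your own. Each camera call takes 0.05 s, during which the arm holds its last target.

### The job

Open the amber bottle where it stands in its carrier. First lift the hold-down bar straight up out of both brackets, keeping it level, and lay it on the clear bench between the robot and the carrier; then press the white safety cap down firmly, turn it anticlockwise while pressing until it releases, lift it off and set it down, open side down, on the white tray. Leave both bottles in their pockets and do not disturb the other things on the bench.

Things in the scene. Friction and masses are not known exactly. Their poses are not given: they have to be found in the camera images.
- carrier: Blue bottle carrier, fixed, 120 x 310 mm, 75 mm high. Origin: centre of its underside, on the bench; y runs along its length, -x faces the robot. Two pockets 80 mm square, floor 10 mm up, at y = +60 and -60 mm. Steel uprights at y = +152 and -152 mm (50 mm wide) each carry an open-topped U bracket at x = 0: slot 22 mm wide, its floor 192 mm and its arms' tops 220 mm above the bench.
- bar_mid (a point): Centre of the loose hold-down bar: aluminium, 18 mm wide (x), 350 mm long (y), 30 mm high (z), 0.2 to 0.4 kg, balanced at its centre, where it is painted orange over 60 mm. It starts in both U brackets, 28 mm deep, 2 mm of play each side, its centre 207 mm and its top 222 mm above the bench, its underside 10 mm above the caps. The strip of bench in front of the carrier is clear.
- neck (a point): Point on the amber bottle's axis 134 mm above its foot, level with the lower edge of the locked cap; z up the axis, x and y along its square sides. Under the cap the neck has three lips that hold the cap's lugs. Turned 55 to 85 degrees anticlockwise from locked (70 is best, end stop at 90) the cap is free to rise and is clear of the neck 20 mm up; before that it cannot be lifted.
- amber_bottle: Brown glass bottle, body 77 mm square and 110 mm high, 0.85 kg, its foot 10 mm above the bench; origin at its foot's centre. It stands loose in either pocket of the carrier, which keeps it from turning, save for some 3 degrees of play.
- cap_mid (a point): Centre of the amber bottle's safety cap: ribbed white cylinder, 52 mm diameter, 38 mm high, 0.04 to 0.07 kg, open below; two red arrows on top (anticlockwise), thin red ring at its lower edge. z points up through its top. Locked at the start with its centre 163 mm and its top 182 mm above the bench, its x axis along the neck's. Its end position is upright (z up) on the tray.
- liner (a joint): The spring liner in the safety cap, in m: about 0 locked, +0.004 pressed 4 mm, -0.003 relaxed (cap free). It starts to yield at 6 N and takes 12 N at 4 mm and 16.5 N at 7 mm, where the cap meets its lower stop. The cap can turn only while pressed 4 mm or more below its locked height, anticlockwise seen from above. Pressed 5.5 to 6.5 mm and turned 70 degrees it is free; the spring then lifts it 3 mm.
- tray: Shallow white enamelled tray with a blue rim, fixed to the bench, 200 (x) x 150 mm (y), to the left or the right of the carrier. Origin: centre of its underside on the bench. Floor 4 mm, rim 14 mm above the bench, walls 4 mm thick.
- white_mid (a point): White square plastic bottle with a plain blue screw cap (48 mm diameter, top at 180 mm above the bench) in the carrier's other pocket; point on its axis half-way up. To be left alone.
- mortar_mid (a point): White mortar with its pestle in it, 104 mm diameter, 55 mm high, the pestle rising to 90 mm; point half-way up. Bystander; stands on the side opposite the tray.
- beaker_mid (a point): Glass beaker, 74 mm diameter, 92 mm high; its middle. Bystander.
- slide_box_mid (a point): Green slide box, 95 x 85 x 32 mm; its middle. Bystander.
- petri_mid (a point): Covered Petri dish, 92 mm diameter, 16 mm high; its middle. Bystander.
- wash_mid (a point): Wash bottle with a red cap and bent spout, 72 mm diameter, 183 mm high; point on its axis 70 mm up. Bystander.
Not all that is in view belongs to the job. Several things look just like the tray: the one meant starts nearest to the robot's base. Of the things shaped like the part that bears cap_mid, the white one is meant.

How it is judged (in metres and radians):
On the way, in this order (a step that is already met when the one before it is completed fails the run):
1. the hold-down bar is out of the brackets and lies flat on the bench in front of the carrier (height (world z) of bar_mid below 0.022 m and angle between bar_mid's own y axis and vertical between 1.5 and 1.64 rad and x of bar_mid in the frame of carrier below -0.075 m), for 0.2 s.
2. the safety cap is pressed at least 2.5 mm below its locked height and, so pressed, turned past its detent (more than 20 degrees) (z of cap_mid in the frame of neck between 0.009 and 0.0165 m and horizontal distance between cap_mid and neck below 0.005 m and angle between the x axis of cap_mid and the x axis of neck, either way round above 0.35 rad), for 0.05 s.
At the end, for the whole second after the job is handed in: Cap still on the tray floor, open side down, wholly inside the rim. Bar still and flat on the bench on the robot's side, its centre at least 75 mm from the carrier's middle line. Both bottles upright in their pockets, within 12 mm of their start, the amber one fully down (5 mm) (all of step 1 and linear speed of each of bar, cap below 0.02 m/s and x of cap_mid in the frame of tray between -0.072 and 0.072 m and y of cap_mid in the frame of tray between -0.047 and 0.047 m and height (world z) of cap_mid between 0.019 and 0.027 m and angle between cap_mid's own z axis and vertical below 0.12 rad and z of neck in the frame of carrier below 0.149 m and angle between neck's own z axis and vertical below 0.1 rad and distance of each of neck, white_mid from where it was at the start of the episode below 0.012 m); the robot touches nothing.
It fails at once if the amber bottle is pulled more than 25 mm up out of its pocket (z of neck in the frame of carrier above 0.169 m).
It fails at once if the bar is tipped more than 17 degrees from level (angle between bar_mid's own y axis and vertical below 1.27 rad or angle between bar_mid's own y axis and vertical above 1.87 rad).
It fails at once if a bystander is shoved more than 40 mm, or the white bottle more than 20 mm (distance of white_mid from where it was at the start of the episode above 0.02 m or distance of any of mortar_mid, beaker_mid, slide_box_mid, petri_mid, wash_mid from where it was at the start of the episode above 0.04 m).
It fails at once if the beaker or the wash bottle is knocked over (angle between any of beaker_mid, wash_mid's own z axis and vertical above 0.6 rad).
It also fails if it takes over 67 s, if anything falls off the work surface, if the arm or the gripper's body presses on something with over 40 N, if the wrist force passes 120 N, or if a joint passes its speed limit or range.

## Working session

There is one attempt and no reset: what is moved stays moved. The work goes in short steps, Python scripts to look and compute and a tool call to move; the robot and the scene stay as the last step left them, time stands still between calls to the robot, and variables do not carry over. Pictures are saved under pics/ and viewed, and the job is handed in when it is done.

Besides the shell and the picture viewer there is one more tool, called after "Emit:" by a JSON object that holds its "method" and its "body". send_rows: Moves the arm, as the interface text tells. Its arguments: {"type":"object","properties":{"steps":{"type":"array","items":{"type":"number"}},"grip_force":{"type":"number"}},"required":["steps"]}

```bash
ls; mkdir -p pics; python3 - <<'E'
from cell import bot
import cv2,numpy as np
print(bot.get_state())
for n in("side","top","wrist"):
    p,d=bot.camera(n); cv2.imwrite(f"pics/{n}0.png",p[:,:,::-1]); np.save(f"pics/{n}0.npy",d)
    print(n,bot.get_calibration(n))
E
```

```text
pics
{'t': 0.0, 'q': array([ 1.07339998e+00,  1.24515957e-01,  1.65167500e+00,  9.52028387e-06,
        1.36751002e+00, -8.26334881e-02]), 'joint_vel': array([ 4.06895038e-06, -5.16246789e-04,  2.99410250e-04,  1.77908689e-04,
        3.59940241e-04,  1.01250318e-03]), 'effort': array([-8.31675625e-04, -4.17592049e+01, -3.59937000e+01,  7.74492254e-02,
        4.91961383e-02, -1.70780500e-04]), 'tool_pos': array([261.66575211, 594.29616539, 213.37945071]), 'orientation': array([-3.13949229e+00, -1.83308280e-04,  2.72682767e+00]), 'ft_force': array([0.06873421, 0.37269434, 0.36198687]), 'moment': array([ 0.00387502, -0.009107  ,  0.05215326]), 'opening': 0.9981502424566988}
side {'camera_matrix': array([[394.58749295,   0.        , 319.62926217],
       [  0.        , 394.58749295, 199.29008336],
       [  0.        ,   0.        ,   1.        ]]), 'world_from_camera': array([[ 9.98190205e-01, -4.30269649e-02,  4.20118520e-02,
         4.51481618e+02],
       [-6.01105453e-02, -6.93653651e-01,  7.17796165e-01,
        -7.78667804e+02],
       [-1.74291587e-03, -7.19022456e-01, -6.9498
[... 503 characters left out ...]
6213368e-03, -6.24107861e-02, -9.98017984e-01,
         1.53516852e+03],
       [ 0.00000000e+00,  0.00000000e+00,  0.00000000e+00,
         1.00000000e+00]])}
wrist {'camera_matrix': array([[317.21832065,   0.        , 321.11796763],
       [  0.        , 317.21832065, 197.19359928],
       [  0.        ,   0.        ,   1.        ]]), 'tool_from_camera': array([[ 4.48015905e-04, -9.71471643e-01, -2.37155319e-01,
         6.63145922e+01],
       [ 9.99999900e-01,  4.36433614e-04,  1.01338564e-04,
         1.08162274e-01],
       [ 5.05501137e-06, -2.37155340e-01,  9.71471741e-01,
        -1.70070676e+02],
       [ 0.00000000e+00,  0.00000000e+00,  0.00000000e+00,
         1.00000000e+00]])}
```

View pics/top0.png

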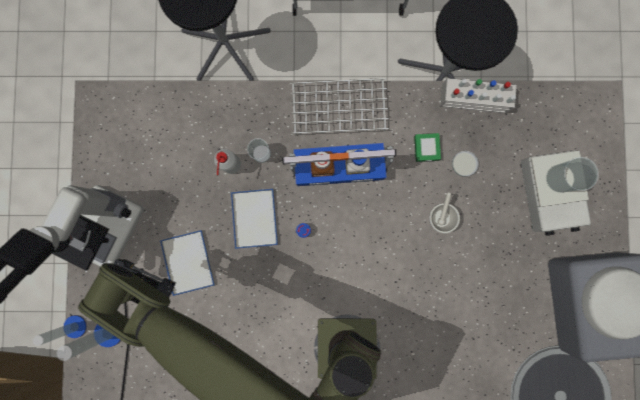

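View pics/side0.png

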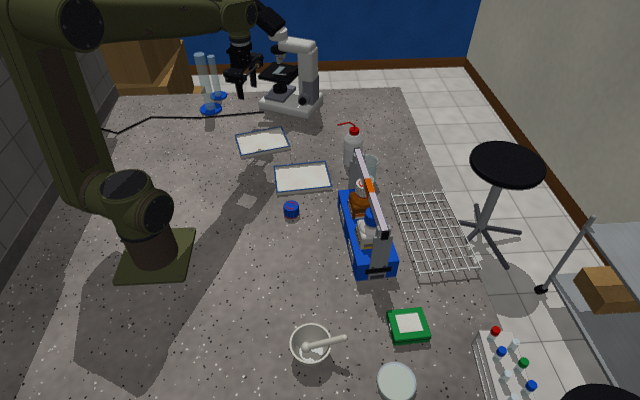

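View pics/wrist0.png

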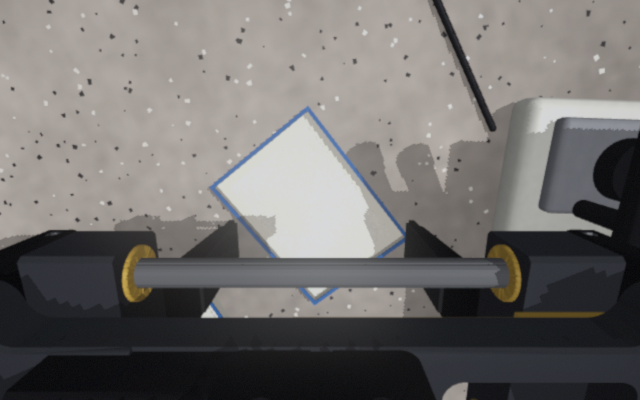

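The top view shows the carrier at about (340,165) with an orange-centred bar. There are two trays, at (188,263) and (255,218), and a loose blue cap at (304,230). The beaker is at (260,148) and the wash bottle at (225,160). Next I'll enlarge and measure.

```bash
cat > h.py <<'E'
from cell import bot
import cv2,numpy as np
def w(n,u,v,d=None,z=None,T=None):
    c=bot.get_calibration(n);K=c["camera_matrix"]
    T=c["world_from_camera"] if T is None else T
    r=np.array([(u-K[0,2])/K[0,0],(v-K[1,2])/K[1,1],1.])
    R=T[:3,:3]@r;o=T[:3,3]
    s=d if d is not None else (z-o[2])/R[2]
    return o+s*R
E
python3 - <<'E'
from h import *
p=cv2.imread("pics/top0.png"); d=np.load("pics/top0.npy")
c=p[130:250,150:410]; cv2.imwrite("pics/topc.png",cv2.resize(c,None,fx=3,fy=3,interpolation=cv2.INTER_CUBIC))
c=p[140:190,280:400]; cv2.imwrite("pics/topd.png",cv2.resize(c,None,fx=6.5,fy=6.5,interpolation=cv2.INTER_CUBIC))
s=cv2.imread("pics/side0.png")[140:280,310:420]; cv2.imwrite("pics/sidec.png",cv2.resize(s,None,fx=4.2,fy=4.2,interpolation=cv2.INTER_CUBIC))
for nm,u,v,z in[("trayA",188,263,4),("trayB",255,218,4),("bluecap",304,230,38),("barmid",345,156,222),("beaker",260,148,92)]:
    print(nm,w("top",u,v,z=z).round(),w("top",u,v,d=d[v,u]).round())
E
```

```text
trayA [293. 563.   4.] [293. 563.   4.]
trayB [454. 327.   4.] [454. 326.   7.]
bluecap [411. 150.  38.] [411. 150.  36.]
barmid [639.  15. 222.] [639.  15. 224.]
beaker [689. 298.  92.] [707. 313.   0.]
```

View pics/topc.png

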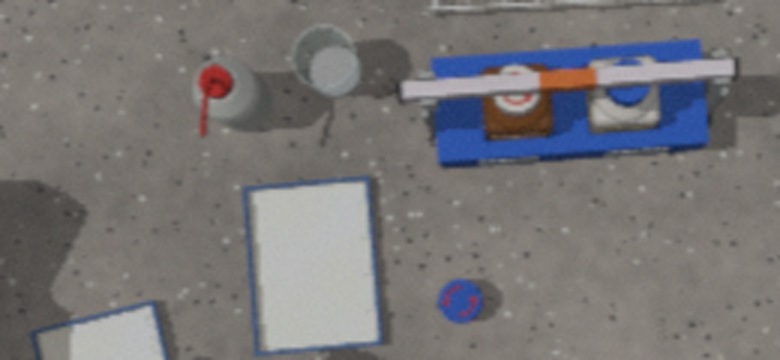

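View pics/topd.png

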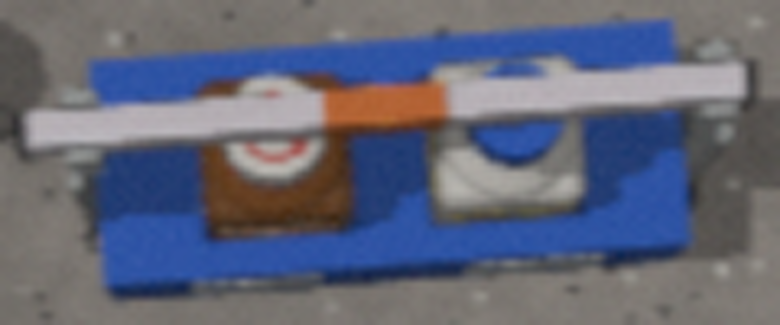

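View pics/sidec.png

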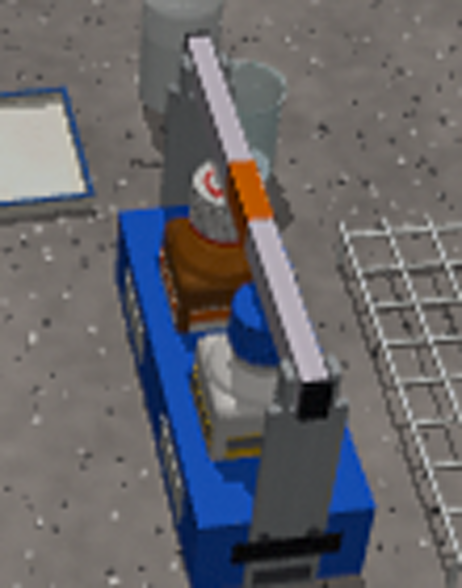

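```bash
cat >> h.py <<'E'
from scipy.spatial.transform import Rotation as Rn
def pose():
    s=bot.get_state(); return s["tool_pos"],Rn.from_euler("xyz",s["orientation"])
def rel(pt,yaw,roll=np.pi,pitch=0):
    """shift cm in tool axes and rotvec to reach world pt (mm), with tool down and yaw"""
    p,R=pose(); Rt=Rn.from_euler("xyz",[roll,pitch,yaw])
    return (R.inv().apply(np.array(pt)-p)/10).round(2),(R.inv()*Rt).as_rotvec().round(3)
def wristT(p,R):
    T=np.eye(4);T[:3,:3]=R.as_matrix();T[:3,3]=p
    return T@bot.get_calibration("wrist")["tool_from_camera"]
E
python3 - <<'E'
from h import *
f=lambda a,b:(280+(a+.5)/6.5-.5,140+(b+.5)/6.5-.5)
L=w("top",*f(25,130),z=222);R_=w("top",*f(745,81),z=222);O=w("top",*f(385,106),z=222)
print(L,R_,O,np.linalg.norm(L-R_)); a=np.arctan2(*(L-R_)[:2]); print("yaw of bar y axis dev",-a)
# side view: f
g=lambda a,b:(310+(a+.5)/4.2-.5,140+(b+.5)/4.2-.5)
L=w("side",*g(200,40),z=222);R_=w("side",*g(312,378),z=222);O=w("side",*g(250,191),z=222)
print(L,R_,O,np.linalg.norm(L-R_)); a=np.arctan2(*(L-R_)[:2]); print("yaw of bar y axis dev",-a)
s=bot.get_state();print(s["tool_pos"],s["orientation"])
for y in(2.73,):print(rel((600,10,330),0.0),rel((600,10,330),np.pi), pose()[1].as_matrix().round(3))
E
```

```text
[627.67976355 205.29096414 222.        ] [ 651.9292081  -136.63587851  222.        ] [639.57080568  34.24231279 222.        ] 342.78564917999455
yaw of bar y axis dev 0.07080143592104976
[626.24290234 201.89906173 222.        ] [ 649.91689893 -133.30501511  222.        ] [638.07853009  33.98337461 222.        ] 336.0390323226735
yaw of bar y axis dev 0.0705085462951401
[261.75621924 594.41101939 213.67403885] [-3.13995009e+00 -1.53505975e-04  2.72671407e+00]
(array([-54.51, -39.87, -11.58]), array([-1.000e-03,  2.000e-03,  2.727e+00])) (array([-54.51, -39.87, -11.58]), array([-0.002, -0.   , -0.415])) [[-0.915  0.403 -0.001]
 [ 0.403  0.915 -0.001]
 [ 0.    -0.002 -1.   ]]
```

```bash
python3 - <<'E'
from h import *
print(rel((639,34,330),1.641))
E
```

```text
(array([-57.11, -36.1 , -11.58]), array([-2.000e-03,  1.000e-03,  1.086e+00]))
```

Emit:
{"method": "send_rows", "body": {"steps": [0,0,-5,0,0,0,9.5,-3,-2,-9,0,0,0.1,9.5,-57.1,-36.1,-11.6,0,0,1.086,9.5,-57.1,-36.1,-11.6,0,0,1.086,9.5,-57.1,-36.1,-11.6,0,0,1.086,9.5,-57.1,-36.1,-11.6,0,0,1.086,9.5,-57.1,-36.1,-11.6,0,0,1.086,9.5,-57.1,-36.1,-11.6,0,0,1.086,9.5,-57.1,-36.1,-11.6,0,0,1.086,9.5,-57.1,-36.1,-11.6,0,0,1.086,9.5]}}

```text
t: 1.15
tool_pos: [504.1, 233.5, 319.6]
orientation: [-3.142, -0.0, 1.639]
ft_force: [0.5, 1.2, -0.7]
opening: 0.998
```

```bash
python3 - <<'E'
from h import *
print(pose()[0],bot.get_state()["orientation"],bot.get_state()["t"],rel((639,34,330),1.641))
E
```

```text
[504.07438305 233.47691406 319.63816574] [-3.14155220e+00 -4.47155281e-05  1.63935304e+00] 1.15 (array([-20.83,  12.09,  -1.04]), array([-0.   , -0.   , -0.002]))
```

Emit:
{"method": "send_rows", "body": {"steps": [-20.8,12.1,-1,0,0,0,9.5,-20.8,12.1,-1,0,0,0,9.5,-20.8,12.1,-1,0,0,0,9.5,-20.8,12.1,-1,0,0,0,9.5,-20.8,12.1,-1,0,0,0,9.5,-20.8,12.1,-1,0,0,0,9.5,-20.8,12.1,-1,0,0,0,9.5]}}

```text
t: 1.85
tool_pos: [638.7, 35.7, 328.9]
orientation: [-3.14, -0.001, 1.639]
ft_force: [-1.7, 0.8, -1.1]
opening: 0.997
```

```bash
python3 - <<'E'
from h import *
p,R=pose();print(p,bot.get_state()["orientation"],bot.get_state()["ft_force"])
im,d=bot.camera("wrist"); cv2.imwrite("pics/w1.png",im[:,:,::-1]); np.save("pics/w1.npy",d); np.savez("pics/w1p.npz",p=p,R=R.as_matrix())
E
```

```text
[638.6923551   35.69659143 328.88636755] [-3.13999283e+00 -6.33697702e-04  1.63910498e+00] [-1.68493525  0.76975495 -1.08470445]
```

View pics/w1.png

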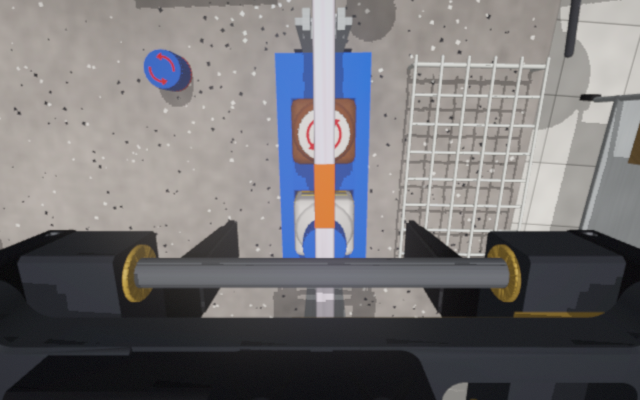

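The wrist view shows the bar as a vertical strip. Its orange section spans columns 314–335 and rows 164–228, with the amber cap at (325,133). I'll enlarge it to measure.

```bash
python3 - <<'E'
from h import *
im=cv2.imread("pics/w1.png")
cv2.imwrite("pics/w1c.png",cv2.resize(im[90:250,250:400],None,fx=3.6,fy=3.6,interpolation=cv2.INTER_CUBIC))
hsv=cv2.cvtColor(im,cv2.COLOR_BGR2HSV)
m=cv2.inRange(hsv,(5,150,150),(18,255,255));m[:, :300]=0;m[:,350:]=0;m[:155]=0;m[240:]=0
ys,xs=np.where(m); print(xs.min(),xs.max(),ys.min(),ys.max())
z=np.load("pics/w1p.npz");T=wristT(z["p"],Rn.from_matrix(z["R"]))
pts=[]
for r in (ys.min()+6,ys.max()-6):
    c=np.where(m[r])[0]; pts.append(w("wrist",(c.min()+c.max())/2,r,z=222,T=T)); print(r,c.min(),c.max(),pts[-1],w("wrist",c.min()-.5,r,z=222,T=T)-w("wrist",c.max()+.5,r,z=222,T=T))
print("axis",np.arctan2(-(pts[0]-pts[1])[0],(pts[0]-pts[1])[1]))
a=w("wrist",324.5,ys.min()-.5,z=222,T=T);b=w("wrist",324.5,ys.max()+.5,z=222,T=T);print(a,b,(a+b)/2)
print("cap",w("wrist",325,133,z=182,T=T))
d=np.load("pics/w1.npy");print(w("wrist",324,190,d=d[190,324],T=T),w("wrist",306,133,d=d[133,306],T=T))
E
```

```text
315 334 165 226
171 315 333 [639.50405336  58.37455155 222.        ] [-16.6991428   -1.15499494   0.        ]
220 315 333 [642.70815646  13.26348967 222.        ] [-17.33840201  -1.2045704    0.        ]
axis 0.07090791387967202
[639.53400352  64.14007703 222.        ] [643.61032584   7.05030432 222.        ] [641.57216468  35.59519067 222.        ]
cap [638.54381024  89.64820911 182.        ]
[640.70724072  41.38785566 222.47797799] [619.99626862  88.39848533 182.73437881]
```

View pics/w1c.png

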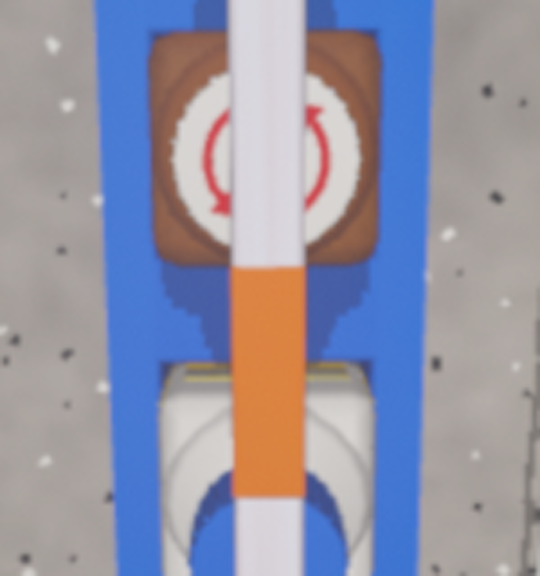

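Emit:
{"method": "send_rows", "body": {"steps": [-0.05,0.15,5,0,0,0.0,6,-0.05,0.15,9,0,0,0.0,6,-0.05,0.15,11,0,0,0.0,6,-0.05,0.15,13,0,0,0.0,6,-0.05,0.15,13,0,0,0.0,6,-0.05,0.15,13,0,0,0,6], "grip_force": 40}}

```text
t: 2.5
tool_pos: [639.8, 37.2, 200.2]
orientation: [-3.142, -0.0, 1.643]
ft_force: [0.4, 0.3, 0.9]
opening: 0.635
```

```bash
python3 - <<'E'
from h import *
print(bot.get_state()["ft_force"],rel((640.3,35,199),1.6415))
E
```

```text
[0.41414045 0.33286689 0.85774592] (array([-0.23,  0.03,  0.12]), array([-0.   , -0.   ,  0.001]))
```

Now close on the bar.

Emit:
{"method": "send_rows", "body": {"steps": [-0.2,0.05,0.1,0,0,0,4,-0.2,0.05,0.1,0,0,0,1.5,-0.2,0.05,0.1,0,0,0,1.5,-0.2,0.05,0.1,0,0,0,1.5,-0.2,0.05,0.1,0,0,0,1.5,-0.2,0.05,0.1,0,0,0,1.5,-0.2,0.05,0.1,0,0,0,1.5]}}

```text
t: 3.2
tool_pos: [641.1, 33.9, 198.9]
orientation: [3.141, 0.0, 1.641]
ft_force: [1.2, -0.7, -0.2]
opening: 0.189
```

Emit:
{"method": "send_rows", "body": {"steps": [0,0,0,0,0,0,0.5,0,0,-0.5,0,0,0,0.5,0,0,-1.5,0,0,0,0.5,0,0,-2.5,0,0,0,0.5,0,0,-3.5,0,0,0,0.5,0,0,-4.5,0,0,0,0.5,0,0,-5.5,0,0,0,0.5,0,0,-6,0,0,0,0.5,0,0,-6,0,0,0,0.5]}}

```text
t: 4.1
tool_pos: [641.4, 34.0, 260.3]
orientation: [3.139, 0.0, 1.641]
ft_force: [-0.0, 0.6, -3.2]
opening: 0.185
```

```bash
python3 - <<'E'
from h import *
print(bot.get_state()["ft_force"],bot.get_state()["moment"])
im,d=bot.camera("side"); cv2.imwrite("pics/s2.png",im[:,:,::-1]); s=im[120:290,290:420,::-1]; cv2.imwrite("pics/s2c.png",cv2.resize(s,None,fx=3.5,fy=3.5,interpolation=cv2.INTER_CUBIC))
E
```

```text
[-0.04864274  0.5530219  -3.16975402] [-0.06881439  0.02833714 -0.04050526]
```

View pics/s2c.png

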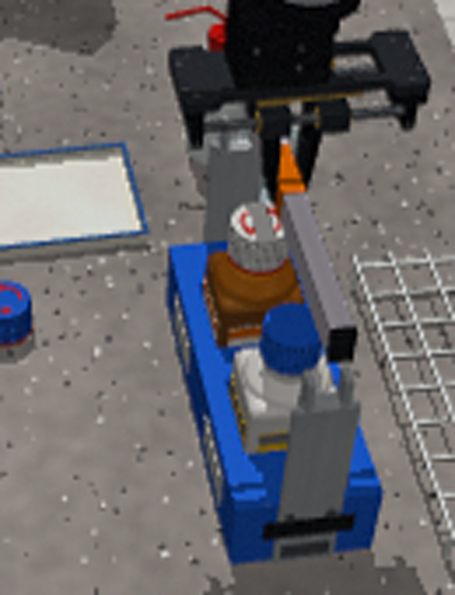

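Emit:
{"method": "send_rows", "body": {"steps": [0,-2,0,0,0,0,0.5,0,-5,0,0,0,0,0.5,0,-8.5,0,0,0,0,0.5,0,-12,0,0,0,0,0.5,0,-15,0,0,0,0,0.5,0,-16.5,0,0,0,0,0.5,0,-16.5,2,0,0,0,0.5,0,-16.5,5,0,0,0,0.5,0,-16.5,8,0,0,0,0.5,0,-16.5,11,0,0,0,0.5]}}

```text
t: 5.15
tool_pos: [475.8, 22.5, 147.3]
orientation: [-3.141, -0.0, 1.641]
ft_force: [-0.5, 0.2, -2.2]
opening: 0.189
```

Emit:
{"method": "send_rows", "body": {"steps": [0,0,3,0,0,0,0.5,0,0,6,0,0,0,0.5,0,0,8.5,0,0,0,0.5,0,0,10.5,0,0,0,0.5,0,0,12,0,0,0,0.5,0,0,13,0,0,0,0.5,0,0,13.6,0,0,0,0.5,0,0,13.6,0,0,0,0.5]}}

```text
t: 5.95
tool_pos: [475.8, 22.5, 12.1]
orientation: [-3.14, -0.0, 1.641]
ft_force: [-0.3, -0.3, -3.1]
opening: 0.19
```

Emit:
{"method": "send_rows", "body": {"steps": [0,0,0.2,0,0,0,0.5,0,0,0.4,0,0,0,0.5,0,0,0.5,0,0,0,0.5,0,0,0.5,0,0,0,0.5]}}

```text
t: 6.35
tool_pos: [476.5, 22.4, 8.0]
orientation: [3.141, 0.0, 1.641]
ft_force: [0.5, -0.2, -3.4]
opening: 0.188
```

Emit:
{"method": "send_rows", "body": {"steps": [0,0,0.1,0,0,0,0.5,0,0,0.15,0,0,0,0.5,0,0,0.15,0,0,0,0.5]}}

```text
t: 6.65
tool_pos: [476.6, 22.4, 6.9]
orientation: [3.141, 0.0, 1.641]
ft_force: [-1.1, 0.7, 2.0]
opening: 0.187
```

The wrist load has gone from -3.4 N to +2 N, so the bar is resting on the bench. I'll release it and rise.

Emit:
{"method": "send_rows", "body": {"steps": [0,0,0,0,0,0,4,0,0,0,0,0,0,4,0,0,0,0,0,0,4,0,0,-3,0,0,0,6,0,0,-8,0,0,0,9.5,0,0,-13,0,0,0,9.5,0,0,-18,0,0,0,9.5,0,0,-23,0,0,0,9.5,0,0,-28,0,0,0,9.5,0,0,-33,0,0,0,9.5]}}

```text
t: 7.65
tool_pos: [475.9, 22.5, 338.5]
orientation: [3.141, 0.0, 1.641]
ft_force: [1.4, 0.5, 0.6]
opening: 0.948
```

```bash
python3 - <<'E'
from h import *
im,d=bot.camera("top"); cv2.imwrite("pics/t3.png",im[:,:,::-1]);np.save("pics/t3.npy",d)
cv2.imwrite("pics/t3c.png",cv2.resize(im[130:250,230:410,::-1],None,fx=4.4,fy=4.4,interpolation=cv2.INTER_CUBIC))
im,d=bot.camera("side"); cv2.imwrite("pics/s3.png",im[:,:,::-1]); s=im[140:290,250:420,::-1]; cv2.imwrite("pics/s3c.png",cv2.resize(s,None,fx=4,fy=4,interpolation=cv2.INTER_CUBIC))
E
```

```text
(no output)
```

View pics/t3c.png

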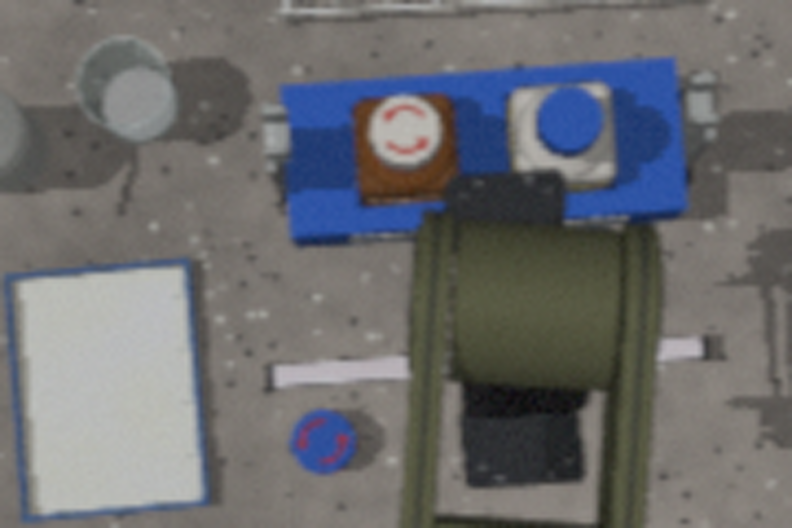

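View pics/s3c.png

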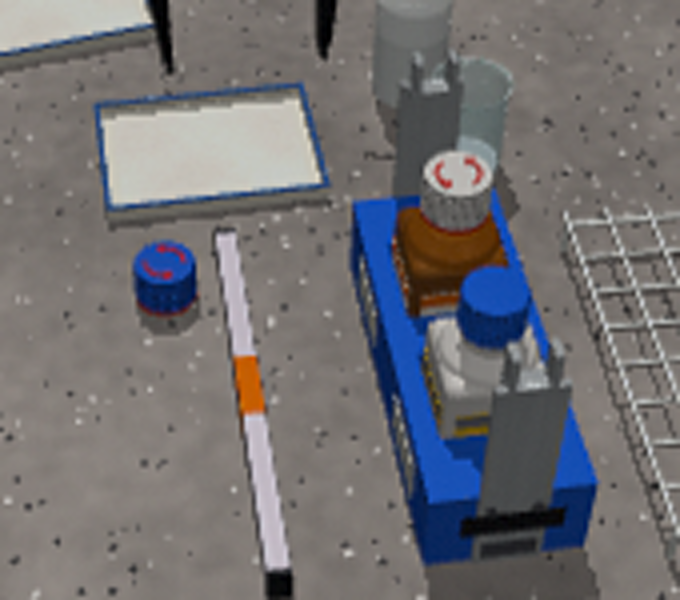

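```bash
python3 - <<'E'
from h import *
f=lambda a,b:(230+(a+.5)/4.4-.5,130+(b+.5)/4.4-.5)
g=lambda a,b:(250+(a+.5)/4-.5,140+(b+.5)/4-.5)
print("cap top",w("top",*f(406,131),z=182),"side",w("side",*g(458,175),z=182))
cs=[w("top",*f(*c),z=14) for c in[(7,276),(190,262),(208,503),(26,521)]];print(np.round(cs),np.mean(cs,0))
cs=[w("side",*g(*c),z=14) for c in[(97,104),(302,86),(328,186),(110,209)]];print(np.round(cs),np.mean(cs,0))
print(rel((637.5,92,330),1.03))
E
```

```text
cap top [635.30902533  86.81832795 182.        ] side [634.45911533  86.41368388 182.        ]
[[544. 411.  14.]
 [556. 263.  14.]
 [362. 246.  14.]
 [347. 393.  14.]] [452.38214351 328.26477798  14.        ]
[[347. 394.  14.]
 [543. 410.  14.]
 [556. 265.  14.]
 [361. 247.  14.]] [451.58576875 329.08003907  14.        ]
(array([ 5.85, 16.25,  1.82]), array([ 0.016, -0.003,  0.611]))
```

Emit:
{"method": "send_rows", "body": {"steps": [5.9,16.0,1.8,0,0,0.61,9.5,5.9,16.0,1.8,0,0,0.61,9.5,5.9,16.0,1.8,0,0,0.61,9.5,5.9,16.0,1.8,0,0,0.61,9.5,5.9,16.0,1.8,0,0,0.61,9.5,5.9,16.0,1.8,0,0,0.61,9.5,5.9,16.0,1.8,0,0,0.61,9.5], "grip_force": 55}}

```text
t: 8.45
tool_pos: [631.1, 92.1, 318.6]
orientation: [3.141, 0.0, 1.032]
ft_force: [-0.6, 0.5, 0.3]
opening: 0.997
```

```bash
python3 - <<'E'
from h import *
p,R=pose();print(p,bot.get_state()["orientation"],bot.get_state()["q"])
im,d=bot.camera("wrist"); cv2.imwrite("pics/w4.png",im[:,:,::-1]); np.save("pics/w4.npy",d); np.savez("pics/w4p.npz",p=p,R=R.as_matrix())
cv2.imwrite("pics/w4c.png",cv2.resize(im[110:240,240:400,::-1],None,fx=4.5,fy=4.5,interpolation=cv2.INTER_CUBIC))
E
```

```text
[631.05638999  92.08284676 318.57482632] [3.14133524e+00 6.12720139e-06 1.03209092e+00] [ 6.08189150e-02  5.35726316e-02  1.55284865e+00 -1.50400028e-04
  1.53496231e+00  5.99529690e-01]
```

View pics/w4c.png

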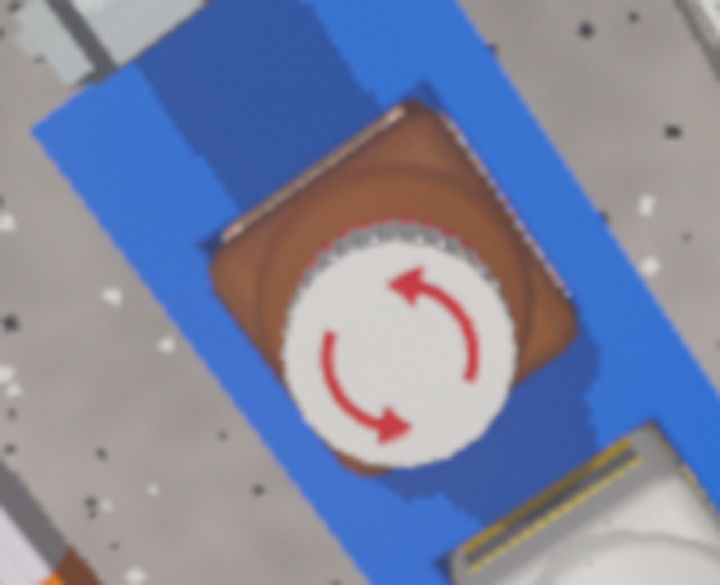

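```bash
python3 - <<'E'
from h import *
z=np.load("pics/w4p.npz");T=wristT(z["p"],Rn.from_matrix(z["R"]))
h=lambda a,b:(240+(a+.5)/4.5-.5,110+(b+.5)/4.5-.5)
c=w("wrist",*h(399,353),z=182,T=T);print(c, np.linalg.norm(w("wrist",*h(282,353),z=182,T=T)-w("wrist",*h(516,353),z=182,T=T)))
d=np.load("pics/w4.npy");print(w("wrist",329,188,d=d[188,329],T=T))
print(rel((636,88.5,151),1.0315))
E
```

```text
[637.4696616   89.11481063 182.        ] 51.38547259535691
[638.12316854  88.82469497 182.13921007]
(array([-0.05,  0.59, 16.8 ]), array([ 0.001, -0.   ,  0.   ]))
```

Emit:
{"method": "send_rows", "body": {"steps": [0,0.7,4,0,0,0,9.5,0,0.7,8,0,0,0,9.5,0,0.7,11,0,0,0,9.5,0,0.7,13.5,0,0,0,9.5,0,0.7,15,0,0,0,9.5,0,0.7,16,0,0,0,8,0,0.7,16.6,0,0,0,8,0,0.7,16.6,0,0,0,7,0,0.7,16.6,0,0,0,7]}}

```text
t: 9.4
tool_pos: [638.5, 88.9, 153.7]
orientation: [3.14, -0.001, 1.031]
ft_force: [-0.4, -0.1, 0.5]
opening: 0.756
```

```bash
python3 - <<'E'
from h import *
print(bot.get_state()["ft_force"],rel((637,88.3,151),1.0315))
im,d=bot.camera("side"); s=im[100:250,320:420,::-1]; cv2.imwrite("pics/s5c.png",cv2.resize(s,None,fx=4,fy=4,interpolation=cv2.INTER_CUBIC))
E
```

```text
[-0.38815996 -0.10034316  0.49565857] (array([-0.13, -0.1 ,  0.27]), array([ 0.002, -0.001, -0.001]))
```

View pics/s5c.png

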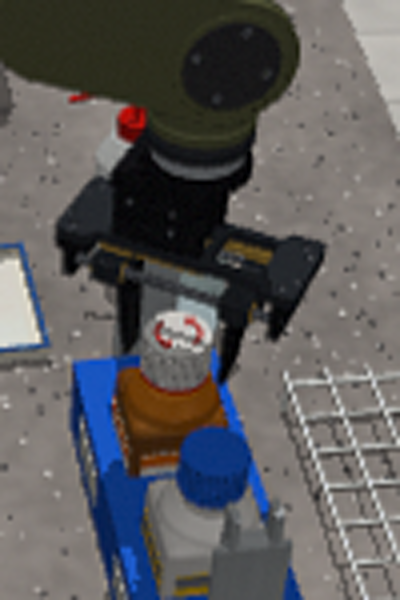

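Emit:
{"method": "send_rows", "body": {"steps": [-0.1,-0.1,0.2,0,0,0,6,-0.1,-0.1,0.2,0,0,0,5,-0.1,-0.1,0.2,0,0,0,4,-0.1,-0.1,0.2,0,0,0,3,-0.1,-0.1,0.2,0,0,0,3,-0.1,-0.1,0.2,0,0,0,3]}}

```text
t: 10.05
tool_pos: [636.9, 88.3, 150.6]
orientation: [3.14, -0.0, 1.031]
ft_force: [3.0, -1.3, 0.7]
opening: 0.538
```

Emit:
{"method": "send_rows", "body": {"steps": [0,0,0.2,0,0,0,3,0,0,0.4,0,0,0,3,0,0,0.6,0,0,0,3,0,0,0.6,0,0,0,3]}}

```text
t: 10.45
tool_pos: [637.2, 88.2, 147.0]
orientation: [3.14, -0.001, 1.031]
ft_force: [-2.8, -3.3, 10.6]
opening: 0.537
```

Emit:
{"method": "send_rows", "body": {"steps": [0,0,0.15,0,0,0,3,0,0,0.3,0,0,0,3,0,0,0.3,0,0,0,3]}}

```text
t: 10.75
tool_pos: [637.3, 88.3, 145.0]
orientation: [3.139, -0.001, 1.031]
ft_force: [-3.7, -3.7, 13.9]
opening: 0.538
```

Emit:
{"method": "send_rows", "body": {"steps": [0,0,0.05,0,0,-0.08,3,0,0,0.05,0,0,-0.16,3,0,0,0.05,0,0,-0.24,3,0,0,0.05,0,0,-0.32,3,0,0,0.05,0,0,-0.4,3]}}

```text
t: 11.25
tool_pos: [638.4, 89.0, 145.3]
orientation: [3.136, -0.002, 1.434]
ft_force: [-0.6, -0.5, 13.5]
opening: 0.538
```

```bash
python3 - <<'E'
from h import *
print(bot.get_state()["ft_force"],bot.get_state()["moment"],pose()[0])
im,d=bot.camera("side"); s=im[100:250,320:420,::-1]; cv2.imwrite("pics/s6c.png",cv2.resize(s,None,fx=4,fy=4,interpolation=cv2.INTER_CUBIC))
E
```

```text
[-0.64171672 -0.46385086 13.47763788] [-0.21457209  0.30170213 -0.02265396] [638.38743985  88.98822839 145.31043393]
```

View pics/s6c.png

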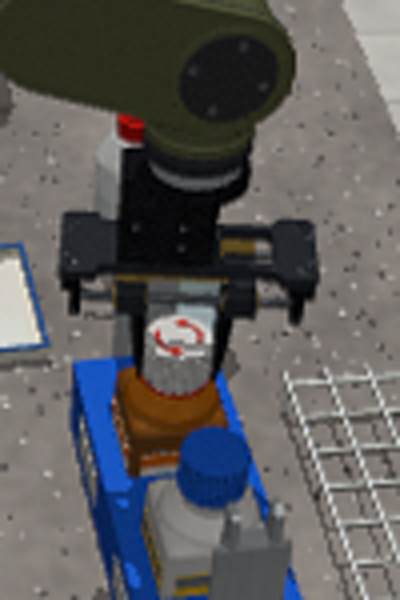

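Emit:
{"method": "send_rows", "body": {"steps": [0,0,0.05,0,0,-0.1,3,0,0,0.05,0,0,-0.2,3,0,0,0.05,0,0,-0.3,3,0,0,0.05,0,0,-0.4,3,0,0,0.05,0,0,-0.5,3,0,0,0.05,0,0,-0.6,3,0,0,0.05,0,0,-0.7,3,0,0,0.05,0,0,-0.8,3,0,0,0.05,0,0,-0.84,3,0,0,0.05,0,0,-0.84,3]}}

```text
t: 12.3
tool_pos: [638.1, 89.5, 144.8]
orientation: [3.137, 0.002, 2.272]
ft_force: [-2.7, 0.3, 13.0]
opening: 0.537
```

```bash
python3 - <<'E'
from h import *
print(bot.get_state()["ft_force"],bot.get_state()["moment"],pose()[0])
im,d=bot.camera("side"); s=im[100:250,320:420,::-1]; cv2.imwrite("pics/s7c.png",cv2.resize(s,None,fx=4,fy=4,interpolation=cv2.INTER_CUBIC))
E
```

```text
[-2.73324097  0.34507548 13.00905547] [ 0.0350973   0.58603497 -0.00897515] [638.05007957  89.49215498 144.84830578]
```

View pics/s7c.png

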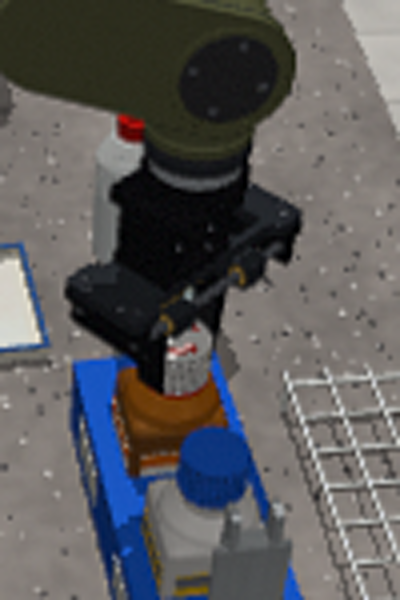

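Emit:
{"method": "send_rows", "body": {"steps": [0,0,-0.4,0,0,0,3,0,0,-0.8,0,0,0,3,0,0,-1.2,0,0,0,3,0,0,-1.4,0,0,0,3,0,0,-1.4,0,0,0,3]}}

```text
t: 12.85
tool_pos: [636.2, 88.4, 153.8]
orientation: [-3.141, 0.0, 2.271]
ft_force: [1.0, 0.2, 0.7]
opening: 0.541
```

Emit:
{"method": "send_rows", "body": {"steps": [0,0,-0.4,0,0,0,3,0,0,-0.8,0,0,0,3,0,0,-1.2,0,0,0,3,0,0,-1.2,0,0,0,3]}}

```text
t: 13.25
tool_pos: [636.4, 88.8, 167.0]
orientation: [3.141, -0.0, 2.271]
ft_force: [0.1, 0.3, 0.3]
opening: 0.538
```

Emit:
{"method": "send_rows", "body": {"steps": [0,0,-1,0,0,0,3,0,0,-2,0,0,0,3,0,0,-4,0,0,0,3,0,0,-6,0,0,0,3,0,0,-9,0,0,0,3,0,0,-12,0,0,0,3,0,0,-12,0,0,0,3]}}

```text
t: 13.95
tool_pos: [638.8, 88.9, 293.9]
orientation: [3.133, 0.006, 2.271]
ft_force: [0.2, -0.3, 1.3]
opening: 0.54
```

```bash
python3 - <<'E'
from h import *
print(bot.get_state()["ft_force"],pose()[0], rel((452,328.5,150),2.271),rel((452,328.5,150),1.67))
im,d=bot.camera("side"); s=im[60:250,250:420,::-1]; cv2.imwrite("pics/s8c.png",cv2.resize(s,None,fx=3.5,fy=3.5,interpolation=cv2.INTER_CUBIC))
E
```

```text
[ 0.24238861 -0.33620783  1.28957505] [638.77129492  88.91009082 293.90692401] (array([30.45,  1.03, 14.21]), array([ 0.009,  0.006, -0.   ])) (array([30.45,  1.03, 14.21]), array([0.011, 0.004, 0.601]))
```

View pics/s8c.png

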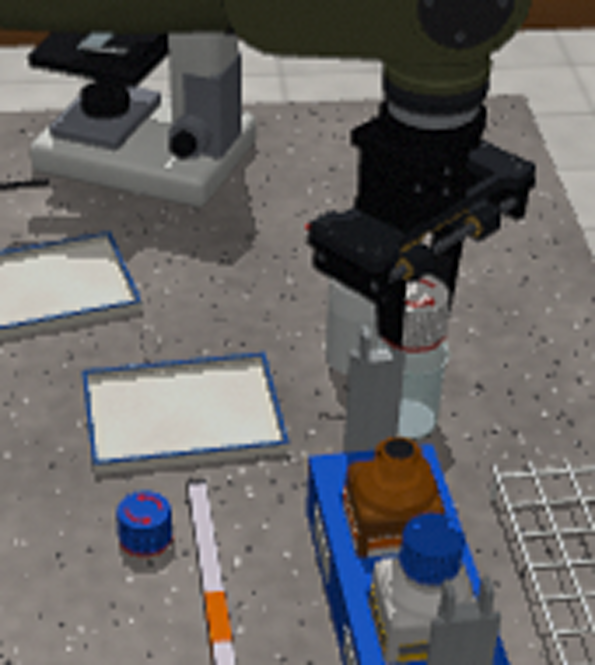

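The cap is off and in the gripper, with the neck exposed and the bottle still in its pocket. Now to the tray centre.

Emit:
{"method": "send_rows", "body": {"steps": [4,0.1,0,0,0,0.1,3,8.5,0.3,0,0,0,0.2,3,13,0.5,0,0,0,0.3,3,17.5,0.6,2,0,0,0.4,3,22,0.8,4,0,0,0.5,3,26,1,7,0,0,0.6,3,29,1,10,0,0,0.6,3,30.4,1,13,0,0,0.6,3,30.4,1,14.2,0,0,0.6,3,30.4,1,14.2,0,0,0.6,3]}}

```text
t: 15.0
tool_pos: [446.5, 326.3, 141.2]
orientation: [-3.136, 0.003, 1.671]
ft_force: [0.8, -0.3, -0.5]
opening: 0.542
```

```bash
python3 - <<'E'
from h import *
print(pose()[0],bot.get_state()["ft_force"],rel((452,328.5,13),1.67))
im,d=bot.camera("side"); s=im[60:250,200:370,::-1]; cv2.imwrite("pics/s9c.png",cv2.resize(s,None,fx=3.5,fy=3.5,interpolation=cv2.INTER_CUBIC))
E
```

```text
[446.50320165 326.34321387 141.1733032 ] [ 0.80604004 -0.27227505 -0.47369511] (array([ 0.2 ,  0.63, 12.81]), array([-0.005,  0.003,  0.001]))
```

View pics/s9c.png

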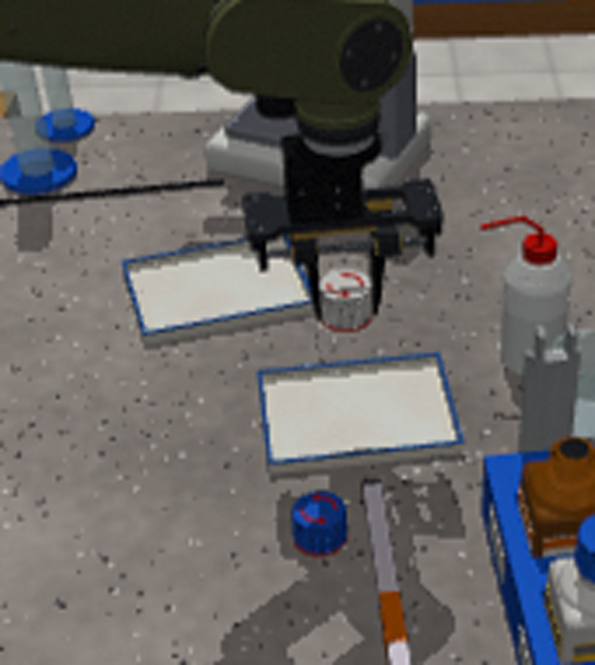

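Emit:
{"method": "send_rows", "body": {"steps": [0.2,0.6,3,0,0,0,3,0.2,0.6,6,0,0,0,3,0.2,0.6,8.5,0,0,0,3,0.2,0.6,10.5,0,0,0,3,0.2,0.6,11.8,0,0,0,3,0.2,0.6,12.3,0,0,0,3,0.2,0.6,12.6,0,0,0,3,0.2,0.6,12.6,0,0,0,3]}}

```text
t: 15.85
tool_pos: [454.9, 330.4, 19.3]
orientation: [3.14, -0.001, 1.67]
ft_force: [-0.0, 0.3, 0.2]
opening: 0.54
```

Emit:
{"method": "send_rows", "body": {"steps": [0,0,0.2,0,0,0,3,0,0,0.4,0,0,0,3,0,0,0.6,0,0,0,3,0,0,0.7,0,0,0,3,0,0,0.7,0,0,0,3]}}

```text
t: 16.35
tool_pos: [453.8, 330.0, 11.0]
orientation: [-3.141, 0.0, 1.671]
ft_force: [-0.5, 0.3, -1.1]
opening: 0.538
```

Emit:
{"method": "send_rows", "body": {"steps": [0,0,0.1,0,0,0,3,0,0,0.1,0,0,0,3]}}

```text
t: 16.55
tool_pos: [454.0, 330.1, 10.3]
orientation: [3.142, -0.0, 1.671]
ft_force: [0.6, -0.4, -0.5]
opening: 0.539
```

Emit:
{"method": "send_rows", "body": {"steps": [0,0,0.1,0,0,0,3,0,0,0.1,0,0,0,3]}}

```text
t: 16.75
tool_pos: [454.1, 330.2, 10.2]
orientation: [-3.141, 0.0, 1.671]
ft_force: [-2.6, -1.9, 5.8]
opening: 0.54
```

Contact at 5.8 N, so the cap is on the tray floor. I'll release it, rise, and back away towards the robot's left.

Emit:
{"method": "send_rows", "body": {"steps": [0,0,-0.05,0,0,0,6.5,0,0,-0.05,0,0,0,8,0,0,-0.05,0,0,0,8,0,0,-0.05,0,0,0,8,0,0,-2,0,0,0,8,0,0,-6,0,0,0,9,0,0,-11,0,0,0,9,0,0,-16,0,0,0,9,0,0,-21,0,0,0,9,0,0,-26,0,0,0,9]}}

```text
t: 17.75
tool_pos: [453.6, 329.9, 271.2]
orientation: [3.141, -0.0, 1.671]
ft_force: [1.5, 0.3, 0.3]
opening: 0.945
```

```bash
python3 - <<'E'
from h import *
p,R=pose();print(p)
im,d=bot.camera("side"); s=im[100:300,200:430,::-1]; cv2.imwrite("pics/s10.png",cv2.resize(s,None,fx=3,fy=3,interpolation=cv2.INTER_CUBIC));np.save("pics/s10.npy",d)
im,dw=bot.camera("wrist"); cv2.imwrite("pics/w10.png",im[:,:,::-1]); np.save("pics/w10.npy",dw); np.savez("pics/w10p.npz",p=p,R=R.as_matrix())
E
```

```text
[453.61845835 329.88785778 271.18853215]
```

View pics/s10.png

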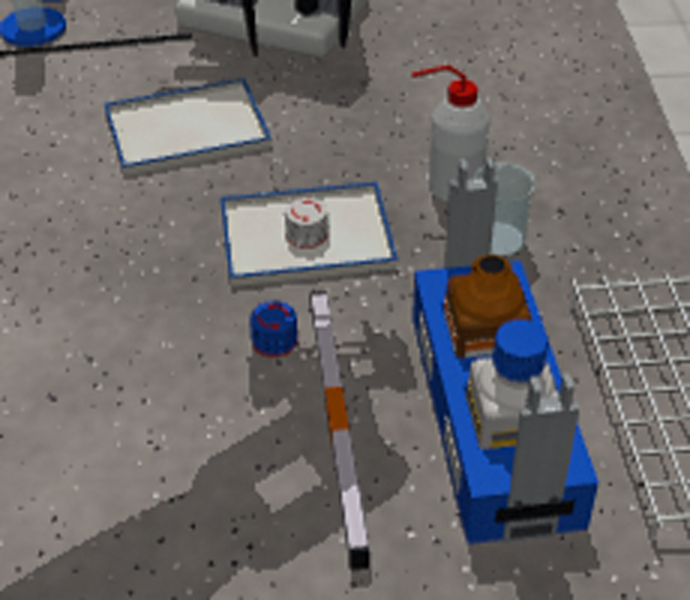

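View pics/w10.png

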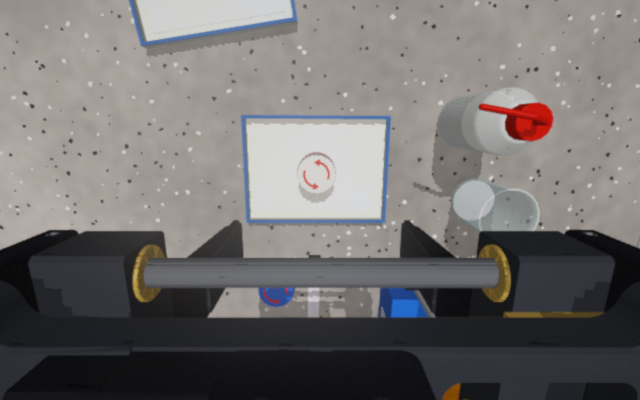

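```bash
python3 - <<'E'
from h import *
z=np.load("pics/w10p.npz");T=wristT(z["p"],Rn.from_matrix(z["R"]));d=np.load("pics/w10.npy")
print("cap top",w("wrist",318,173,d=d[173,318],T=T).round(1))
for u,v in((306,172),(329,172),(317,161),(317,184)): print(w("wrist",u,v,d=d[v,u],T=T).round(1))
print("tray",np.mean([w("wrist",u,v,z=14,T=T) for u,v in((243,117),(390,117),(385,221),(248,221))],0).round(1))
g=lambda a,b:(200+(a+.5)/3-.5,100+(b+.5)/3-.5)
print("bar",w("side",*g(336,408),z=30).round(1))
s=np.load("pics/s10.npy");u,v=[int(round(k)) for k in g(336,408)];print("bar depth",w("side",u,v,d=s[v,u]).round(1))
print(bot.get_state()["ft_force"],bot.get_state()["t"]); bot.job_done()
E
```

```text
cap top [449.7 328.5  32.6]
[434.  328.   31.3]
[463.9 330.9  30.7]
[446.9 343.9  32.4]
[449.8 313.7  31.9]
tray [447.5 327.9  14. ]
bar [473.4  23.2  30. ]
bar depth [474.3  21.1  30.8]
[0.43480485 0.89545178 1.42157463] 17.85
the job is handed in; nothing more can be done
```

```bash
python3 - <<'E'
from h import *
z=np.load("pics/w10p.npz");T=wristT(z["p"],Rn.from_matrix(z["R"]));d=np.load("pics/w10.npy")
for u,v in((270,150),(360,150),(300,70)): print(w("wrist",u,v,d=d[v,u],T=T).round(1))
E
```

```text
the job is handed in; nothing more can be done
```

```bash
python3 - <<'E'
import numpy as np
z=np.load("pics/w10p.npz");d=np.load("pics/w10.npy")
C=np.array([[0,-.97147,-.237155,66.31],[1,0,0,.1],[0,-.237155,.97147,-170.07],[0,0,0,1]])
T=np.eye(4);T[:3,:3]=z["R"];T[:3,3]=z["p"];T=T@C
for n,u,v in(("floor",270,150),("floor",360,150),("bench",300,70),("cap",318,173)):
    print(n,(T@np.append(d[v,u]*np.array([(u-321.1)/317.2,(v-197.2)/317.2,1]),1))[:3].round(1))
E
```

```text
floor [380.2 347.9  -5. ]
floor [505.7 360.3  -7.7]
bench [412.5 457.6 -12.2]
cap [449.8 328.5  32.6]
```

The amber bottle is open: the bar is on the bench in front of the carrier, and the white cap stands open side down on the white tray nearest the robot. I handed the job in at about 17.9 s; it reports no verdict, so the points below are my own checks.

- **Bar:** I lifted it level out of both brackets. The side camera put its centre at about (474, 22) mm with the top face at 30–31 mm, so it is flat on the bench, about 165 mm on the robot's side of the carrier's middle line.
- **Cap, opening:** I pressed it 5.5–6 mm (about 14 N) and turned it anticlockwise 71 degrees. It lifted off with no sign of the bottle's weight at the wrist.
- **Cap, on the tray:** It stands upright about 2 mm from the tray centre as measured in the last wrist picture, with the rim clear all round.
- **Bottles and bystanders:** In the last side picture both bottles stand in their pockets. The wash bottle, the beaker and the spare blue cap show no visible change. I did not measure them again, and the mortar, slide box and Petri dish were outside the last crops.

**Check that disagreed:** The cap top first came out at 33 mm, against the 42 mm expected. The arm was probably still settling when that wrist pose was read. The bench in the same picture read -12 mm and the tray floor -5 to -8 mm. Relative to those, the cap top is 38–40 mm above the tray floor, which matches a 38 mm cap sitting flat. I found this only after handing in.

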